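Sort the bench things into their trays

TASK

Put the four loose things into the three small grey trays where they belong: the two round specimen mounts go flat into the divided tray, one in each bay; the capped objective case goes upright into the square tray; and the steel gauge block goes flat into the undivided oblong tray, its long side along the tray's. Set each thing down on the tray floor without dropping it, and leave the marker and the tweezers where they lie.

Things in the scene. Friction and masses are not known exactly. Their poses are not given: they have to be found in the camera images.
- mount_a: round resin specimen mount (a puck) with a metal face on top, 30 mm diameter, 22 mm high, cream, loose, standing flat; origin: centre of its underside, z up.
- mount_b: round resin specimen mount (a puck) with a metal face on top, 30 mm diameter, 22 mm high, red, loose, standing flat; origin: centre of its underside, z up. Either mount may go into either bay.
- objective_case: upright round case with a black screw cap (fixed on), 60 mm high; pale body 37 mm diameter up to 38 mm, cap 39 mm diameter from 38 to 60 mm; loose; origin: centre of its underside, z up.
- steel_block: plain grey steel gauge block lying flat, 60 mm along its x, 34 mm along its y, 24 mm high, 0.26 to 0.48 kg, loose; grip across the 34 mm; origin: centre of its underside, z up.
- bay_tray: grey tray split by one wall into two equal bays. Fixed; it does not move. Origin: centre of its underside on the worktop. Rim top 11 mm, floor 4 mm above the worktop, outer walls 4 mm thick. Outside 70 mm along its x, 104 mm along its y; the 4 mm dividing wall runs along x at y = 0, as high as the rim; each bay is 62 mm (x) by 46 mm (y) inside, bay centres at y = +25 and -25 mm.
- square_tray: grey square tray without divider. Fixed; it does not move. Origin: centre of its underside on the worktop. Rim top 11 mm, floor 4 mm above the worktop, outer walls 4 mm thick. Outside 72 x 72 mm, inside 64 x 64 mm.
- long_tray: grey oblong tray without divider. Fixed; it does not move. Origin: centre of its underside on the worktop. Rim top 11 mm, floor 4 mm above the worktop, outer walls 4 mm thick. Outside 64 mm along its x, 92 mm along its y; inside 56 mm (x) by 84 mm (y).
- bench_marker: white marker pen with a blue cap, 13 x 136 x 14 mm, long along its y, lying loose as a bystander: leave it; origin: centre of its underside.
- bench_tweezers: steel tweezers, 12 x 120 x 9 mm, long along their y, lying loose as a bystander: leave them; origin: centre of their underside.

How it is judged:
By the outcome, as a careful person would: the job done as asked, in the order asked, and still so for the second after the job is handed in, with the robot touching nothing.
It also fails if it takes over 96 s, if anything falls off the work surface, if the arm or the gripper's body presses on something with over 40 N, if the wrist force passes 120 N, or if a joint passes its speed limit or range.

ROBOT

A 6-joint arm with a two-finger parallel gripper is mounted at the origin on a cart in front of the work surface, level with it; the furniture and walls round the work are solid. World frame = base frame: x ahead of the robot, y to its left, z up, the work surface at z = 0. Lengths are in m, angles in rad, forces in N, time in s.
With the tool pointing down it reaches from about 0.3 to 0.875 m from the base axis. Payload 6.4 kg.
Tool frame: the origin (TCP) lies at the very end of the fingers, on their centre line; the grasp point (between the pads) lies 19 mm behind it; z points along the fingers, x is the direction in which the jaws open and shut, and the axes are right-handed (so a half turn about z gives the same grasp; the last joint's range is limited). The gripper opens to 88 mm and grips with 3 to 60 N. Pads are 18 mm wide; open, the fingers measure 123 mm over their backs; the gripper's body (75 mm by 187 mm) begins 45 mm behind the grasp point.
Start: joints at [-1.53, 0.181, 1.607, -0, 1.354, -0.206], TCP at [0.14, -0.558, 0.239] pointing down, gripper open.
Joint ranges: [-2.99, 2.99], [-0.89, 2.07], [0.3, 2.58], [-1.14, 4.28], [0, 2.63], [-3.12, 3.12]. Speed limits (rad/s): [2.57, 2.57, 3.01, 3.14, 3.14, 3.14].

INTERFACE

Orientations are given as a rotation vector (axis times angle).
In Python, from bench import get_state, capture, camera_model, job_done gives the robot as it stands.
- The arm moves only by the shell command python3 -m jog 'ROWS' [OPENING] [FORCE]. ROWS is JSON, a list of rows, each an object with "offset": the shift along the tool's x, y, z in mm, a list of three; "twist": the turn, a rotation vector about the tool's x, y, z in rad, a list of three. A call has 1 to 20 rows; each row is the pose to reach, as a shift and turn from the pose commanded when the call began, along the tool's axes at that moment; what a row does not reach only later rows make up. A row lasts 1/10 s, in which the tool goes at most 50 mm and 8.59 degrees, less where a joint would pass 70% of its speed; a pose out of reach is approached as far as the arm can. A call with a gripper value outside its range is refused whole. OPENING is the closure, from -1 (fully open) to 1 (shut), set as the call begins (- or left out, the last holds). The fingers move at their own pace and stop on an object; FORCE is the grip in N (left out, the last holds). Time passes only in rows, so rows that repeat a pose let the fingers close. It gives the time, the measured TCP pose, the force and the opening at its end, in the units of the state.
- get_state(): the state, without advancing time (a new reading comes with each control period).
- capture(name): name is "scene" or "top"; returns the picture (384x512x3 uint8, blue, green, red); there is no depth.
- camera_model(name): a dict with "mtx" (3x3 intrinsics, pixels), "distortion" ([k1, k2, p1, p2, k3] as OpenCV has them; the pictures are not rectified), "pose" (4x4, takes a point from camera to world coordinates). Camera axes: x right, y up, looking along -z (the intrinsics and any distortion apply to the point x, -y, -z); pixel columns grow to the right and rows downward; lengths in m; the calibration is good to about 2 mm. A picture is of the moment at which its call begins. camera_model takes no time and is no camera call.
- job_done(): hands the job in, once; it reports no verdict.
The state is a dict: "clock": time; "joints": joint angles; "dq": joint speeds; "effort": joint torques, N m; "ee_pos": TCP position; "ee_rot": TCP orientation; "ft_force": force on the tool from outside, world axes, zero at the start; "torque": the same for the moment, N m; "finger_gap": finger opening in m.
Only numpy, scipy, OpenCV 4.12 (cv2) and the standard library are available. Lean on these libraries where they do the work, as an engineer would, in place of code of your own. Each camera call takes 0.05 s, during which the arm holds its last target. There are 200 camera calls.

## Working session

There is one attempt and no reset: what is moved stays moved. The work goes in short steps, Python scripts to look and compute and a shell command to move; the robot and the scene stay as the last step left them, time stands still between calls to the robot, and variables do not carry over. Pictures are saved under pics/ and viewed, about 12 in all and at most 16, crops included, and the job is handed in when it is done.

```bash
mkdir -p pics; ls
python3 - <<'E'
from bench import *
import cv2,numpy as np
for n in("scene","top"):
    cv2.imwrite(f"pics/{n}0.png",capture(n)); m=camera_model(n); print(n,np.round(m["mtx"],1).tolist(),m["distortion"],np.round(m["pose"],3).tolist())
s=get_state();print(s)
E
```

```text
pics
scene [[472.4, 0.0, 257.7], [0.0, 472.4, 189.3], [0.0, 0.0, 1.0]] [-0.0951641  0.         0.         0.         0.       ] [[0.67, 0.336, -0.662, -0.311], [-0.742, 0.286, -0.606, -1.009], [-0.014, 0.897, 0.441, 0.567], [0.0, 0.0, 0.0, 1.0]]
top [[464.5, 0.0, 253.0], [0.0, 464.5, 188.7], [0.0, 0.0, 1.0]] [-0.06549529  0.          0.          0.          0.        ] [[0.016, 0.989, -0.145, 0.341], [-1.0, 0.015, -0.005, -0.299], [-0.003, 0.145, 0.989, 0.984], [0.0, 0.0, 0.0, 1.0]]
{'clock': 0.1, 'joints': array([-1.53030715e+00,  1.81464476e-01,  1.60787443e+00, -7.90942513e-06,
        1.35379909e+00, -2.06284974e-01]), 'dq': array([ 0.00013421, -0.00261741, -0.00212598,  0.00137584,  0.00136076,
       -0.0008376 ]), 'effort': array([ 2.57922047e-04, -4.34822559e+01, -3.42696691e+01,  7.02949427e-02,
        3.39971075e-02, -3.21709354e-05]), 'ee_pos': array([ 0.14046295, -0.55709695,  0.23791774]), 'ee_rot': array([-2.47703007e+00,  1.93042639e+00,  1.57708373e-03]), 'ft_force': array([ 0.39319821,  0.80798039, -0.52721998]), 'torque': array([ 0.00275989,  0.00040004, -0.01225736]), 'finger_gap': 0.08815258184420639}
```

View pics/top0.png

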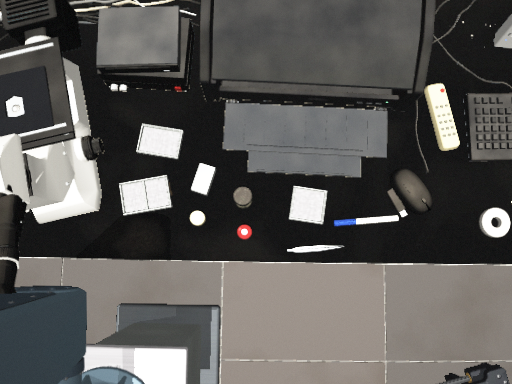

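View pics/scene0.png

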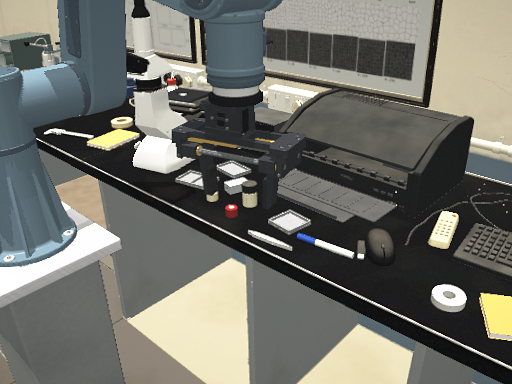

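The top view shows bay_tray at (146,195), long_tray at (160,141), square_tray at (308,204) and the block at (203,179). The cream mount is at (197,218), the red mount at (244,232) and the case cap at (243,197). The marker is near (365,220) and the tweezers near (315,248). The scene view agrees, with the arm partly covering it.

```bash
cat > h.py <<'E'
import numpy as np,cv2
from bench import *
def world(n,uv,z):
    m=camera_model(n);T=np.array(m["pose"])
    p=cv2.undistortPoints(np.array(uv,float).reshape(-1,1,2),np.array(m["mtx"]),np.array(m["distortion"])).reshape(-1,2)
    d=np.c_[p[:,0],-p[:,1],-np.ones(len(p))]@T[:3,:3].T;o=T[:3,3]
    return o+d*((z-o[2])/d[:,2])[:,None]
E
python3 - <<'E'
from h import *
im=cv2.imread("pics/top0.png")
g=im.max(2)
roi=im[110:265,100:420]
cv2.imwrite("pics/crop0.png",cv2.resize(roi,None,fx=2.5,fy=2.5,interpolation=cv2.INTER_CUBIC))
m=(g>110).astype(np.uint8);m[:110]=0;m[262:]=0;m[:,:112]=0;m[:,425:]=0
m[110:178,220:392]=0
cs,_=cv2.findContours(m,cv2.RETR_EXTERNAL,cv2.CHAIN_APPROX_NONE)
def meas(c,z):
    w=world("top",c.reshape(-1,2),z)[:,:2]
    (cx,cy),(a,b),t=cv2.minAreaRect((w*1000).astype(np.float32)); return np.round([cx,cy,a,b,t],1)
for c in cs:
    if cv2.contourArea(c)<25: continue
    print(c.reshape(-1,2).mean(0).round(),cv2.contourArea(c),[ (z,meas(c,z).tolist()) for z in(.0,.011,.023)])
# case: darkish vs black
hsv=roi[60:110,120:165].max(2);print(hsv[::3,::3])
E
```

```text
[177. 261.] 70.5 [(0.0, [329.8, -136.5, 2.3, 276.8, 1.1]), (0.011, [329.9, -138.3, 2.3, 273.7, 1.1]), (0.023, [330.1, -140.3, 2.2, 270.4, 1.1])]
[315. 248.] 226.0 [(0.0, [360.5, -426.1, 13.3, 118.8, 4.8]), (0.011, [360.2, -424.7, 13.1, 117.5, 4.8]), (0.023, [360.0, -423.1, 12.9, 116.0, 4.8])]
[244. 231.] 153.0 [(0.0, [393.2, -275.9, 27.4, 29.6, 0.9]), (0.011, [392.6, -276.2, 27.1, 29.3, 0.9]), (0.023, [391.9, -276.4, 26.8, 28.9, 0.9])]
[366. 220.] 329.5 [(0.0, [420.8, -535.2, 13.4, 138.9, 5.7]), (0.011, [419.9, -532.6, 13.2, 137.4, 5.7]), (0.023, [418.9, -529.7, 13.0, 135.7, 5.7])]
[197. 218.] 174.0 [(0.0, [421.2, -175.5, 31.9, 31.4, 46.5]), (0.011, [420.3, -176.8, 31.5, 31.0, 46.5]), (0.023, [419.3, -178.3, 31.2, 30.7, 46.5])]
[397. 203.] 146.0 [(0.0, [459.5, -603.3, 63.7, 14.1, 27.9]), (0.011, [458.2, -599.9, 63.0, 13.9, 27.9]), (0.023, [456.7, -596.1, 62.2, 13.7, 27.9])]
[242. 195.] 212.5 [(0.0, [469.9, -270.2, 36.6, 34.2, 1.0]), (0.011, [468.4, -270.5, 36.2, 33.8, 1.0]), (0.023, [466.9, -270.9, 35.8, 33.4, 1.0])]
[308. 204.] 1129.0 [(0.0, [452.8, -410.9, 74.1, 73.9, 82.2]), (0.01
[... 1049 characters left out ...]
3  27]
 [ 21  22  22  22  24  30 123 131 136 131  22  20  24  23  20]
 [ 24  22  22  25  24 126 148 137 138 138 102  18  24  22  22]
 [ 23  23  25  23  23 153 131 134 139 132 136  21  19  23  24]
 [ 19  25  21  20  20 137 134 148 150 139 129  21  20  20  24]
 [ 24  23  25  22  21 121 138 148 140 142  93  21  22  25  22]
 [ 28  25  23  23  25  32 114 140 138  81 104  23  19  21  23]
 [ 21  22  23  22  21  22  79 102  81 103  20  18  21  23  27]
 [ 24  22  24  23  26  26  23  20  22  23  22  24  22  21  24]
 [ 24  22  24  23  23  24  20  20  24  21  22  18  24  23  21]
 [ 19  26  26  28  22  20  21  25  22  23  23  20  19  21  22]
 [ 25  25  23  25  25  24  23  25  24  25  20  26  23  24  21]]
```

View pics/crop0.png

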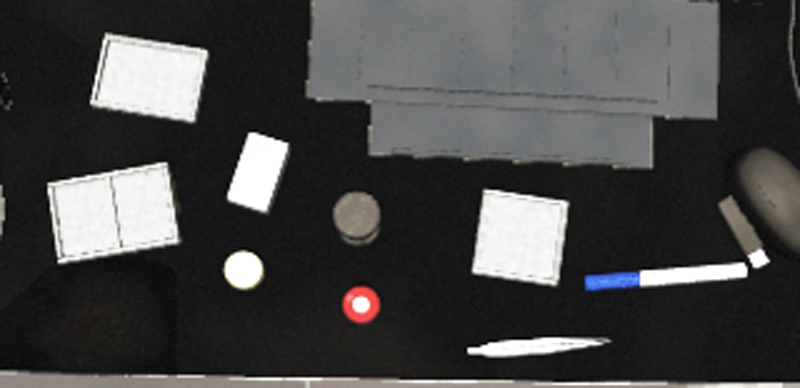

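The crop confirms the layout, and every item is separable. Next I'll locate the case's cap, check the heights of the furniture behind the long tray, and write a helper that works out moves in tool axes.

```bash
cat >> h.py <<'E'
from scipy.spatial.transform import Rotation as Ro
def go(x,y,z,phi):
    """mm, mm, mm, jaw direction deg -> offset mm and twist rad in tool axes"""
    s=get_state();R=Ro.from_rotvec(s["ee_rot"]);c,n=np.cos(np.radians(phi)),np.sin(np.radians(phi))
    T=Ro.from_matrix(np.array([[c,n,0],[n,-c,0],[0,0,-1]]))
    off=R.inv().apply(np.array([x,y,z])-s["ee_pos"]*1000)
    print("t %.1f pos %s gap %.1f F %s j6 %.2f | offset %s twist %s"%(s["clock"],(s["ee_pos"]*1000).round(1),s["finger_gap"]*1e3,s["ft_force"].round(1),s["joints"][5],off.round(1).tolist(),(R.inv()*T).as_rotvec().round(3).tolist()))
E
python3 - <<'E'
from h import *
im=cv2.imread("pics/top0.png")
sub=im[180:200,225:260].max(2)
# cap top: bright-ish rows; circle fit on upper contour
m=((im.max(2)>60)).astype(np.uint8);m[:183]=0;m[212:]=0;m[:,:228]=0;m[:,256:]=0
c=cv2.findContours(m,cv2.RETR_EXTERNAL,cv2.CHAIN_APPROX_NONE)[0];c=max(c,key=len).reshape(-1,2)
w=world("top",c,.06)[:,:2]*1000;u=w[c[:,1]<196]
A=np.c_[2*u,np.ones(len(u))];s=np.linalg.lstsq(A,(u**2).sum(1),rcond=None)[0]
print("cap",s[:2].round(1),np.sqrt(s[2]+s[0]**2+s[1]**2),w.min(0),w.max(0))
go(419.4,-178.2,100,11)
s=cv2.imread("pics/scene0.png")
cv2.imwrite("pics/crop1.png",cv2.resize(s[70:220,110:310],None,fx=4,fy=4,interpolation=cv2.INTER_CUBIC))
E
```

```text
cap [ 461.6 -272.3] 18.57054678995594 [ 438.70446602 -290.23146795] [ 479.32834058 -253.77870587]
t 0.1 pos [ 140.5 -557.1  237.9] gap 88.2 F [ 0.4  0.8 -0.5] j6 -0.21 | offset [-299.1, -363.0, 138.5] twist [-0.001, 0.001, -1.516]
```

View pics/crop1.png

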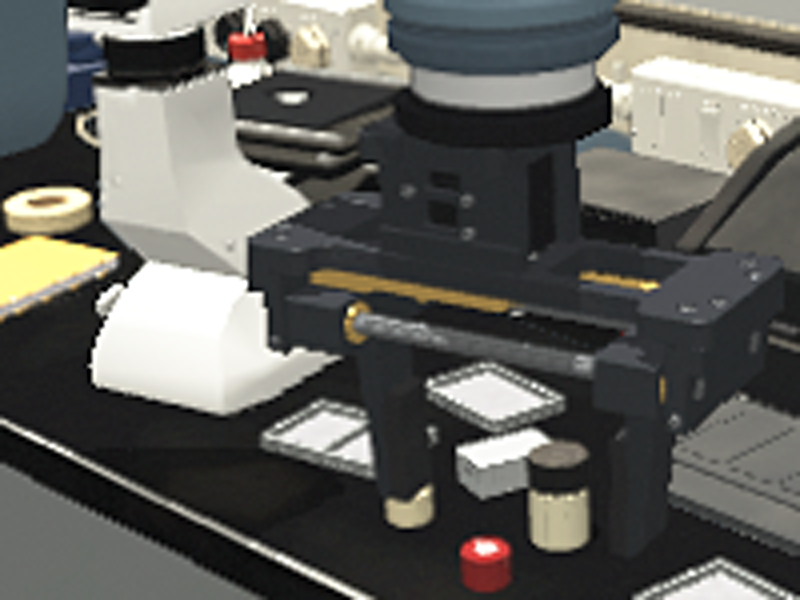

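The scene crop shows nothing tall at the pick area. The microscope stands next to the bay tray on its far +y side. Now to move over mount_a.

```bash
python3 -m jog '[{"offset":[-150,-180,0],"twist":[0,0,-0.75]},{"offset":[-150,-180,0],"twist":[0,0,-0.75]},{"offset":[-150,-180,0],"twist":[0,0,-0.75]},{"offset":[-150,-180,0],"twist":[0,0,-0.75]},{"offset":[-150,-180,0],"twist":[0,0,-0.75]},{"offset":[-299,-363,20],"twist":[0,0,-1.516]},{"offset":[-299,-363,40],"twist":[0,0,-1.516]},{"offset":[-299,-363,60],"twist":[0,0,-1.516]},{"offset":[-299,-363,80],"twist":[0,0,-1.516]},{"offset":[-299,-363,100],"twist":[0,0,-1.516]},{"offset":[-299,-363,120],"twist":[0,0,-1.516]},{"offset":[-299,-363,138],"twist":[0,0,-1.516]},{"offset":[-299,-363,138],"twist":[0,0,-1.516]},{"offset":[-299,-363,138],"twist":[0,0,-1.516]}]' -0.05 25
python3 - <<'E'
from h import *
go(419.4,-178.2,50,11)
cv2.imwrite("pics/top1.png",capture("top")); s=capture("scene");cv2.imwrite("pics/scene1.png",s)
t=cv2.imread("pics/top1.png")
cv2.imwrite("pics/m1.png",np.hstack([cv2.resize(t[100:260,0:200],(500,400)),cv2.resize(s[80:230,110:210],(267,400))]))
E
```

```text
clock: 1.5
ee_pos: [0.4193, -0.179, 0.1008]
ee_rot: [-3.127, -0.301, 0.001]
ft_force: [0.0, 0.4, 0.4]
finger_gap: 0.0461
t 1.5 pos [ 419.3 -179.   100.8] gap 46.1 F [0.  0.4 0.4] j6 -0.86 | offset [0.2, -0.7, 50.8] twist [-0.001, 0.001, -0.0]
```

View pics/scene1.png

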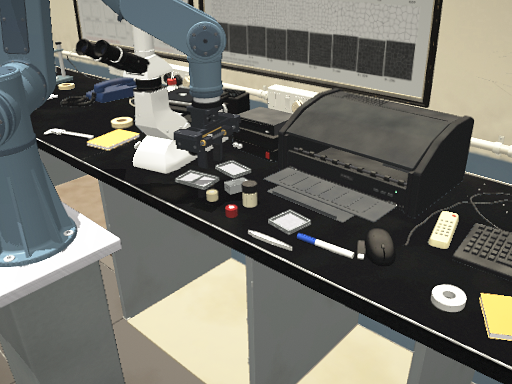

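The gripper hangs over mount_a, which sits at (212,195) in the scene view, and nothing is disturbed. The box behind the long tray, with a red dot at (268,155), is moderately tall. I'll go down, grip, and work out how high that box is.

```bash
python3 -m jog '[{"offset":[0,-1,20],"twist":[0,0,0]},{"offset":[0,-1,45],"twist":[0,0,0]},{"offset":[0,-1,65],"twist":[0,0,0]},{"offset":[0,-1,80],"twist":[0,0,0]},{"offset":[0,-1,88],"twist":[0,0,0]},{"offset":[0,-1,91],"twist":[0,0,0]},{"offset":[0,-1,91],"twist":[0,0,0]}]' -0.05 25
python3 - <<'E'
from h import *
go(419.4,-178.2,9.5,11)
for z in (0,.02,.04,.06,.08,.1): print(z,world("top",[[180,88],[190,88],[97,92]],z)[:,:2].round(3).tolist(),world("scene",[[268,155],[277,160]],z)[:,:2].round(3).tolist())
for n in("top","scene"): cv2.imwrite(f"pics/{n}2.png",capture(n))
a=cv2.resize(cv2.imread("pics/scene2.png")[130:250,130:290],None,fx=3,fy=3,interpolation=cv2.INTER_CUBIC)
b=cv2.resize(cv2.imread("pics/top2.png")[140:260,130:230],None,fx=3,fy=3,interpolation=cv2.INTER_CUBIC)
cv2.imwrite("pics/m2.png",np.hstack([a,b]))
E
```

```text
clock: 2.3
ee_pos: [0.4196, -0.1785, 0.0103]
ee_rot: [3.127, 0.3, 0.001]
ft_force: [0.8, -0.4, -0.3]
finger_gap: 0.0464
t 2.3 pos [ 419.6 -178.5   10.3] gap 46.4 F [ 0.8 -0.4 -0.3] j6 -0.86 | offset [-0.2, -0.4, 0.8] twist [0.001, -0.001, -0.0]
0 [[0.709, -0.128], [0.709, -0.15], [0.698, 0.059]] [[0.745, -0.089], [0.732, -0.138]]
0.02 [[0.701, -0.131], [0.701, -0.153], [0.691, 0.051]] [[0.708, -0.122], [0.695, -0.168]]
0.04 [[0.694, -0.135], [0.694, -0.156], [0.683, 0.044]] [[0.671, -0.154], [0.658, -0.199]]
0.06 [[0.686, -0.138], [0.686, -0.159], [0.676, 0.037]] [[0.633, -0.187], [0.622, -0.23]]
0.08 [[0.679, -0.142], [0.679, -0.162], [0.669, 0.03]] [[0.596, -0.219], [0.585, -0.261]]
0.1 [[0.671, -0.145], [0.671, -0.165], [0.662, 0.022]] [[0.559, -0.251], [0.548, -0.291]]
```

View pics/m2.png

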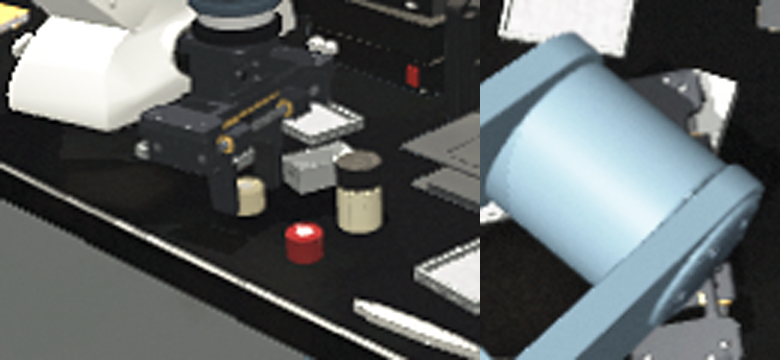

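The left half of the picture shows mount_a between the fingers. The box front is at x ≈ 0.70, so the gripper body clears it by about 20 mm when placing the block. Closing and lifting now.

```bash
python3 -m jog '[{"offset":[0,0,1],"twist":[0,0,0]},{"offset":[0,0,1],"twist":[0,0,0]},{"offset":[0,0,1],"twist":[0,0,0]},{"offset":[0,0,1],"twist":[0,0,0]},{"offset":[0,0,1],"twist":[0,0,0]},{"offset":[0,0,1],"twist":[0,0,0]}]' 1 25
python3 -m jog '[{"offset":[0,0,-5],"twist":[0,0,0]},{"offset":[0,0,-20],"twist":[0,0,0]},{"offset":[0,0,-40],"twist":[0,0,0]},{"offset":[0,0,-50],"twist":[0,0,0]},{"offset":[0,0,-50],"twist":[0,0,0]}]'
python3 - <<'E'
from h import *
go(462.0,-41,60,11)
E
```

```text
clock: 3.0
ee_pos: [0.4195, -0.1782, 0.0091]
ee_rot: [3.127, 0.301, 0.001]
ft_force: [-0.5, 0.4, 6.1]
finger_gap: 0.029
clock: 3.5
ee_pos: [0.4202, -0.1787, 0.06]
ee_rot: [3.125, 0.301, 0.003]
ft_force: [0.3, 0.3, -0.2]
finger_gap: 0.0291
t 3.5 pos [ 420.2 -178.7   60. ] gap 29.1 F [ 0.3  0.3 -0.2] j6 -0.86 | offset [67.3, -127.1, -0.1] twist [0.002, -0.002, 0.0]
```

```bash
python3 -m jog '[{"offset":[8,-15,0],"twist":[0,0,0]},{"offset":[20,-38,0],"twist":[0,0,0]},{"offset":[34,-64,0],"twist":[0,0,0]},{"offset":[48,-90,0],"twist":[0,0,0]},{"offset":[60,-113,0],"twist":[0,0,0]},{"offset":[66,-124,0],"twist":[0,0,0]},{"offset":[67.5,-127,0],"twist":[0,0,0]},{"offset":[67.5,-127,0],"twist":[0,0,0]},{"offset":[67.5,-127,15],"twist":[0,0,0]},{"offset":[67.5,-127,30],"twist":[0,0,0]},{"offset":[67.5,-127,30],"twist":[0,0,0]}]'
python3 - <<'E'
from h import *
go(462.0,-41,13,11)
for n in("top","scene"): cv2.imwrite(f"pics/{n}3.png",capture(n))
a=cv2.resize(cv2.imread("pics/scene3.png")[110:230,130:290],None,fx=3,fy=3,interpolation=cv2.INTER_CUBIC)
b=cv2.resize(cv2.imread("pics/top3.png")[140:260,80:180],None,fx=3,fy=3,interpolation=cv2.INTER_CUBIC)
cv2.imwrite("pics/m3.png",np.hstack([a,b]))
E
```

```text
clock: 4.6
ee_pos: [0.4596, -0.0411, 0.0271]
ee_rot: [-3.126, -0.299, 0.005]
ft_force: [0.3, -0.4, -0.3]
finger_gap: 0.0291
t 4.6 pos [459.6 -41.1  27.1] gap 29.1 F [ 0.3 -0.4 -0.3] j6 -0.54 | offset [2.4, 0.4, 14.1] twist [-0.002, 0.003, -0.001]
```

View pics/m3.png

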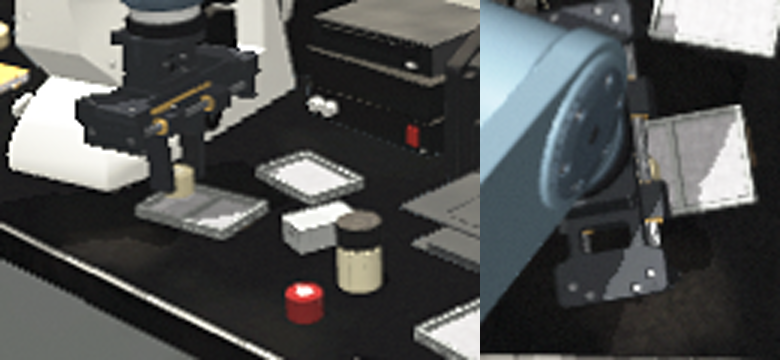

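The mount hangs above the left (+y) bay, clear of the microscope. Lowering it gently.

```bash
python3 -m jog '[{"offset":[2,0,5],"twist":[0,0,0]},{"offset":[2,0,9],"twist":[0,0,0]},{"offset":[2,0,12],"twist":[0,0,0]},{"offset":[2,0,13],"twist":[0,0,0]},{"offset":[2,0,13],"twist":[0,0,0]},{"offset":[2,0,13],"twist":[0,0,0]}]'
python3 - <<'E'
from h import *
go(462.0,-41,13,11)
E
```

```text
clock: 5.3
ee_pos: [0.4633, -0.04, 0.0158]
ee_rot: [3.127, 0.301, 0.0]
ft_force: [0.1, 0.4, -0.9]
finger_gap: 0.0292
t 5.3 pos [463.3 -40.   15.8] gap 29.2 F [ 0.1  0.4 -0.9] j6 -0.53 | offset [-1.4, 0.7, 2.8] twist [0.0, -0.0, 0.0]
```

```bash
python3 -m jog '[{"offset":[0,0,1],"twist":[0,0,0]},{"offset":[0,0,2],"twist":[0,0,0]},{"offset":[0,0,2],"twist":[0,0,0]},{"offset":[0,0,2],"twist":[0,0,0]}]'
python3 -m jog '[{"offset":[0,0,0.5],"twist":[0,0,0]},{"offset":[0,0,0.5],"twist":[0,0,0]},{"offset":[0,0,0.5],"twist":[0,0,0]}]'
```

```text
clock: 5.7
ee_pos: [0.4632, -0.04, 0.0137]
ee_rot: [-3.127, -0.301, 0.0]
ft_force: [0.5, -0.4, -1.2]
finger_gap: 0.0292
clock: 6.0
ee_pos: [0.4632, -0.04, 0.0132]
ee_rot: [-3.127, -0.301, 0.0]
ft_force: [-0.9, -0.3, -0.5]
finger_gap: 0.0288
```

```bash
python3 -m jog '[{"offset":[0,0,0.5],"twist":[0,0,0]},{"offset":[0,0,0.5],"twist":[0,0,0]},{"offset":[0,0,0.5],"twist":[0,0,0]}]'
python3 - <<'E'
from h import *
go(463.0,-40,13,11)
s=cv2.resize(capture("scene")[140:220,160:240],None,fx=7,fy=7,interpolation=cv2.INTER_CUBIC);cv2.imwrite("pics/m4.png",s)
E
```

```text
clock: 6.3
ee_pos: [0.4633, -0.0401, 0.013]
ee_rot: [3.127, 0.301, -0.0]
ft_force: [-1.9, 0.4, 6.4]
finger_gap: 0.0294
t 6.3 pos [463.3 -40.1  13. ] gap 29.4 F [-1.9  0.4  6.4] j6 -0.53 | offset [-0.3, -0.1, 0.0] twist [0.0, 0.0, 0.0]
```

View pics/m4.png

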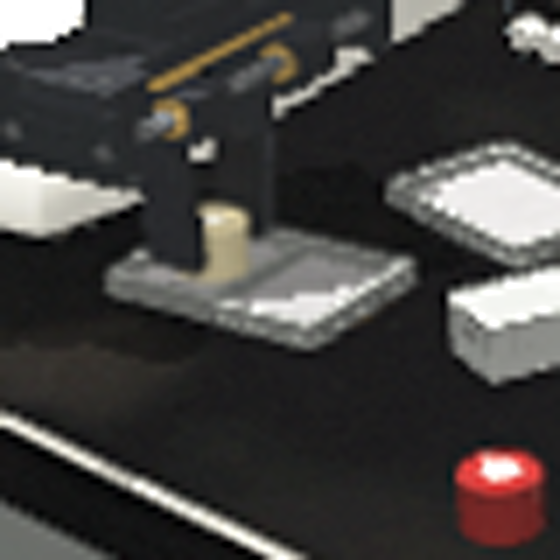

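There is contact (6 N) at exactly 4 mm above the pick height, and the mount stands in the bay. I'll release, rise and head for mount_b.

```bash
python3 -m jog '[{"offset":[0,0,-0.5],"twist":[0,0,0]},{"offset":[0,0,-0.5],"twist":[0,0,0]},{"offset":[0,0,-0.5],"twist":[0,0,0]},{"offset":[0,0,-0.5],"twist":[0,0,0]},{"offset":[0,0,-0.5],"twist":[0,0,0]},{"offset":[0,0,-20],"twist":[0,0,0]},{"offset":[0,0,-50],"twist":[0,0,0]},{"offset":[0,0,-75],"twist":[0,0,0]},{"offset":[0,0,-87],"twist":[0,0,0]},{"offset":[0,0,-87],"twist":[0,0,0]}]' -0.05
python3 - <<'E'
from h import *
go(392,-276.4,100,11)
E
```

```text
clock: 7.35
ee_pos: [0.4645, -0.0405, 0.1012]
ee_rot: [3.126, 0.301, 0.005]
ft_force: [0.0, 0.4, 0.4]
finger_gap: 0.0462
t 7.3 pos [464.5 -40.5 101.2] gap 46.2 F [0.  0.4 0.4] j6 -0.53 | offset [-116.2, 217.8, 1.2] twist [0.002, -0.003, 0.0]
```

```bash
python3 -m jog '[{"offset":[-58,109,0],"twist":[0,0,0]},{"offset":[-58,109,0],"twist":[0,0,0]},{"offset":[-58,109,0],"twist":[0,0,0]},{"offset":[-116,218,1],"twist":[0,0,0]},{"offset":[-116,218,1],"twist":[0,0,0]},{"offset":[-116,218,1],"twist":[0,0,0]},{"offset":[-116,218,20],"twist":[0,0,0]},{"offset":[-116,218,45],"twist":[0,0,0]},{"offset":[-116,218,60],"twist":[0,0,0]},{"offset":[-116,218,60],"twist":[0,0,0]},{"offset":[-116,218,60],"twist":[0,0,0]}]'
python3 - <<'E'
from h import *
go(392,-276.4,9.5,11)
for n in("top","scene"): cv2.imwrite(f"pics/{n}5.png",capture(n))
a=cv2.resize(cv2.imread("pics/scene5.png")[110:250,150:290],None,fx=3,fy=3,interpolation=cv2.INTER_CUBIC)
b=cv2.resize(cv2.imread("pics/top5.png")[120:260,110:230],None,fx=3,fy=3,interpolation=cv2.INTER_CUBIC)
cv2.imwrite("pics/m5.png",np.hstack([a,b]))
E
```

```text
clock: 8.45
ee_pos: [0.3904, -0.2755, 0.0388]
ee_rot: [-3.125, -0.301, 0.002]
ft_force: [0.2, 1.0, -0.1]
finger_gap: 0.046
t 8.4 pos [ 390.4 -275.5   38.8] gap 46.0 F [ 0.2  1.  -0.1] j6 -1.06 | offset [1.4, 1.2, 29.3] twist [-0.002, 0.001, -0.0]
```

View pics/m5.png

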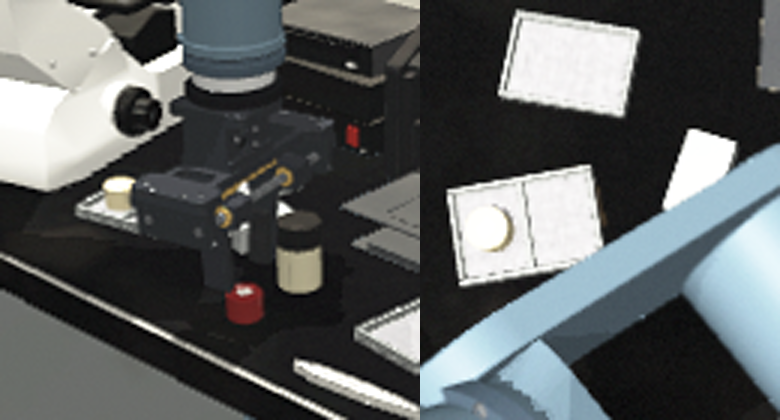

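mount_a stands flat in the left bay. The jaws are above mount_b. Going down and gripping.

```bash
python3 -m jog '[{"offset":[1,1,10],"twist":[0,0,0]},{"offset":[1,1,20],"twist":[0,0,0]},{"offset":[1,1,27],"twist":[0,0,0]},{"offset":[1,1,29],"twist":[0,0,0]},{"offset":[1,1,29],"twist":[0,0,0]},{"offset":[1,1,29],"twist":[0,0,0]}]'
python3 -m jog '[{"offset":[0,0,0],"twist":[0,0,0]},{"offset":[0,0,0],"twist":[0,0,0]},{"offset":[0,0,0],"twist":[0,0,0]},{"offset":[0,0,0],"twist":[0,0,0]},{"offset":[0,0,0],"twist":[0,0,0]},{"offset":[0,0,0],"twist":[0,0,0]}]' 1 25
python3 - <<'E'
from h import *
go(471.6,-88,60,11)
E
```

```text
clock: 9.15
ee_pos: [0.3922, -0.277, 0.0107]
ee_rot: [-3.127, -0.301, 0.0]
ft_force: [0.3, 0.8, -0.2]
finger_gap: 0.0465
clock: 9.75
ee_pos: [0.3923, -0.2772, 0.011]
ee_rot: [3.127, 0.301, 0.001]
ft_force: [-0.6, 0.7, 4.5]
finger_gap: 0.0291
t 9.8 pos [ 392.3 -277.2   11. ] gap 29.1 F [-0.6  0.7  4.5] j6 -1.05 | offset [113.9, -170.6, -49.1] twist [0.0, -0.0, 0.0]
```

```bash
python3 -m jog '[{"offset":[0,0,-5],"twist":[0,0,0]},{"offset":[0,0,-20],"twist":[0,0,0]},{"offset":[0,0,-40],"twist":[0,0,0]},{"offset":[6,-10,-50],"twist":[0,0,0]},{"offset":[18,-27,-50],"twist":[0,0,0]},{"offset":[34,-51,-50],"twist":[0,0,0]},{"offset":[52,-78,-50],"twist":[0,0,0]},{"offset":[72,-107,-50],"twist":[0,0,0]},{"offset":[90,-134,-50],"twist":[0,0,0]},{"offset":[104,-155,-50],"twist":[0,0,0]},{"offset":[112,-167,-50],"twist":[0,0,0]},{"offset":[114,-170,-45],"twist":[0,0,0]},{"offset":[114,-170,-35],"twist":[0,0,0]},{"offset":[114,-170,-20],"twist":[0,0,0]},{"offset":[114,-170,-15],"twist":[0,0,0]},{"offset":[114,-170,-15],"twist":[0,0,0]},{"offset":[114,-170,-15],"twist":[0,0,0]}]'
python3 - <<'E'
from h import *
go(471.6,-88,15,11)
E
```

```text
clock: 11.45
ee_pos: [0.4714, -0.0888, 0.0256]
ee_rot: [-3.127, -0.3, 0.001]
ft_force: [0.2, -0.6, -0.3]
finger_gap: 0.0293
t 11.4 pos [471.4 -88.8  25.6] gap 29.3 F [ 0.2 -0.6 -0.3] j6 -0.63 | offset [0.3, -0.8, 10.6] twist [-0.0, 0.0, -0.001]
```

```bash
python3 -m jog '[{"offset":[0,-1,3],"twist":[0,0,0]},{"offset":[0,-1,6],"twist":[0,0,0]},{"offset":[0,-1,8],"twist":[0,0,0]},{"offset":[0,-1,9],"twist":[0,0,0]},{"offset":[0,-1,9.5],"twist":[0,0,0]},{"offset":[0,-1,9.5],"twist":[0,0,0]},{"offset":[0,-1,9.5],"twist":[0,0,0]}]'
python3 -m jog '[{"offset":[0,0,0.7],"twist":[0,0,0]},{"offset":[0,0,0.7],"twist":[0,0,0]},{"offset":[0,0,0.7],"twist":[0,0,0]}]'
```

```text
clock: 12.15
ee_pos: [0.4715, -0.0874, 0.0163]
ee_rot: [3.127, 0.301, 0.0]
ft_force: [0.2, 0.6, -1.4]
finger_gap: 0.0289
clock: 12.45
ee_pos: [0.4714, -0.0874, 0.0155]
ee_rot: [3.127, 0.301, 0.0]
ft_force: [-0.7, -0.8, -0.4]
finger_gap: 0.0285
```

```bash
python3 -m jog '[{"offset":[0,0,0.7],"twist":[0,0,0]},{"offset":[0,0,0.7],"twist":[0,0,0]},{"offset":[0,0,0.7],"twist":[0,0,0]}]'
python3 -m jog '[{"offset":[0,0,0.3],"twist":[0,0,0]},{"offset":[0,0,0.3],"twist":[0,0,0]},{"offset":[0,0,0.3],"twist":[0,0,0]}]'
```

```text
clock: 12.75
ee_pos: [0.4715, -0.0874, 0.015]
ee_rot: [3.127, 0.301, 0.0]
ft_force: [-0.5, 0.1, 3.5]
finger_gap: 0.029
clock: 13.05
ee_pos: [0.4716, -0.0874, 0.0149]
ee_rot: [3.127, 0.301, 0.0]
ft_force: [-2.8, 1.6, 6.6]
finger_gap: 0.0292
```

Contact at +4 mm again. Releasing, then on to the case.

```bash
python3 -m jog '[{"offset":[0,0,-0.7],"twist":[0,0,0]},{"offset":[0,0,-0.7],"twist":[0,0,0]},{"offset":[0,0,-0.7],"twist":[0,0,0]},{"offset":[0,0,-0.7],"twist":[0,0,0]},{"offset":[0,0,-0.7],"twist":[0,0,0]},{"offset":[0,0,-20],"twist":[0,0,0]},{"offset":[0,0,-50],"twist":[0,0,0]},{"offset":[0,0,-90],"twist":[0,0,0]},{"offset":[0,0,-105],"twist":[0,0,0]},{"offset":[0,0,-105],"twist":[0,0,0]}]' -0.05
python3 - <<'E'
from h import *
go(462,-272,110,-80)
E
```

```text
clock: 14.05
ee_pos: [0.4733, -0.0882, 0.1221]
ee_rot: [3.124, 0.301, 0.008]
ft_force: [0.8, 1.0, -0.2]
finger_gap: 0.0462
t 14.1 pos [473.3 -88.2 122.1] gap 46.2 F [ 0.8  1.  -0.2] j6 -0.62 | offset [-46.3, 178.2, 12.5] twist [-0.001, -0.006, 1.588]
```

```bash
python3 -m jog '[{"offset":[-10,40,0],"twist":[0,0,0.14]},{"offset":[-20,80,0],"twist":[0,0,0.28]},{"offset":[-30,120,5],"twist":[0,0,0.42]},{"offset":[-40,150,10],"twist":[0,0,0.56]},{"offset":[-46,178,12],"twist":[0,0,0.7]},{"offset":[-46,178,12],"twist":[0,0,0.84]},{"offset":[-46,178,12],"twist":[0,0,0.98]},{"offset":[-46,178,12],"twist":[0,0,1.12]},{"offset":[-46,178,12],"twist":[0,0,1.26]},{"offset":[-46,178,12],"twist":[0,0,1.4]},{"offset":[-46,178,12],"twist":[0,0,1.588]},{"offset":[-46,178,12],"twist":[0,0,1.588]},{"offset":[-46,178,12],"twist":[0,0,1.588]},{"offset":[-46,178,12],"twist":[0,0,1.588]}]' -0.35
python3 - <<'E'
from h import *
go(462,-272,30,-80)
for n in("top","scene"): cv2.imwrite(f"pics/{n}6.png",capture(n))
a=cv2.resize(cv2.imread("pics/scene6.png")[110:250,150:290],None,fx=3,fy=3,interpolation=cv2.INTER_CUBIC)
b=cv2.resize(cv2.imread("pics/top6.png")[120:260,110:230],None,fx=3,fy=3,interpolation=cv2.INTER_CUBIC)
cv2.imwrite("pics/m6.png",np.hstack([a,b]))
# case centre from the scene view: body bottom edge midpoint
im=cv2.imread("pics/scene6.png")[:,:,:]
E
```

```text
clock: 15.45
ee_pos: [0.4596, -0.2704, 0.1063]
ee_rot: [-2.408, 2.017, 0.003]
ft_force: [-0.2, 0.6, 0.4]
finger_gap: 0.0593
t 15.4 pos [ 459.6 -270.4  106.3] gap 59.3 F [-0.2  0.6  0.4] j6 0.64 | offset [2.1, -2.1, 76.3] twist [0.001, 0.002, 0.002]
```

View pics/m6.png

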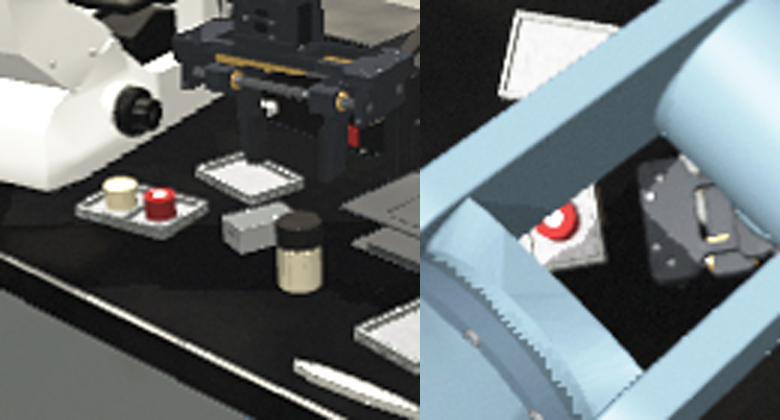

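Both mounts stand flat, one per bay. I'll check the case position using the scene camera; its cap-top centre is at pixel (249.7,183.6).

```bash
python3 - <<'E'
from h import *
print(world("scene",[[249.7,183.6]],.06),world("top",[[242.4,195.6]],.06))
E
python3 -m jog '[{"offset":[1,-2,10],"twist":[0,0,0]},{"offset":[2,-2,20],"twist":[0,0,0]},{"offset":[2,-2,35],"twist":[0,0,0]},{"offset":[2,-2,40],"twist":[0,0,0]},{"offset":[2,-2,40],"twist":[0,0,0]}]'
```

```text
[[ 0.46052878 -0.27604901  0.06      ]] [[ 0.46176801 -0.27276233  0.06      ]]
clock: 16.05
ee_pos: [0.4617, -0.2718, 0.066]
ee_rot: [-2.407, 2.019, 0.004]
ft_force: [-0.5, 0.1, -0.4]
finger_gap: 0.0596
```

```bash
python3 -m jog '[{"offset":[1,0,10],"twist":[0,0,0]},{"offset":[1,0,22],"twist":[0,0,0]},{"offset":[1,0,32],"twist":[0,0,0]},{"offset":[1,0,36],"twist":[0,0,0]},{"offset":[1,0,36],"twist":[0,0,0]}]'
python3 -m jog '[{"offset":[0,0,0],"twist":[0,0,0]},{"offset":[0,0,0],"twist":[0,0,0]},{"offset":[0,0,0],"twist":[0,0,0]},{"offset":[0,0,0],"twist":[0,0,0]},{"offset":[0,0,0],"twist":[0,0,0]},{"offset":[0,0,0],"twist":[0,0,0]}]' 1 25
python3 - <<'E'
from h import *
go(451.5,-409.6,80,-80)
E
```

```text
clock: 16.55
ee_pos: [0.4622, -0.273, 0.0305]
ee_rot: [-2.407, 2.019, 0.003]
ft_force: [-0.2, 0.2, -0.8]
finger_gap: 0.0595
clock: 17.15
ee_pos: [0.463, -0.2737, 0.032]
ee_rot: [-2.407, 2.019, -0.001]
ft_force: [-0.0, 1.2, 3.0]
finger_gap: 0.0384
t 17.1 pos [ 463.  -273.7   32. ] gap 38.4 F [-0.   1.2  3. ] j6 0.64 | offset [131.9, 34.9, -48.0] twist [-0.001, -0.001, 0.0]
```

```bash
python3 -m jog '[{"offset":[0,0,-5],"twist":[0,0,0]},{"offset":[0,0,-18],"twist":[0,0,0]},{"offset":[0,0,-35],"twist":[0,0,0]},{"offset":[4,1,-42],"twist":[0,0,0]},{"offset":[14,4,-42],"twist":[0,0,0]},{"offset":[30,8,-42],"twist":[0,0,0]},{"offset":[50,13,-42],"twist":[0,0,0]},{"offset":[72,19,-42],"twist":[0,0,0]},{"offset":[94,25,-42],"twist":[0,0,0]},{"offset":[114,30,-42],"twist":[0,0,0]},{"offset":[127,34,-42],"twist":[0,0,0]},{"offset":[132,35,-40],"twist":[0,0,0]},{"offset":[132,35,-32],"twist":[0,0,0]},{"offset":[132,35,-22],"twist":[0,0,0]},{"offset":[132,35,-18],"twist":[0,0,0]},{"offset":[132,35,-18],"twist":[0,0,0]},{"offset":[132,35,-18],"twist":[0,0,0]}]'
python3 - <<'E'
from h import *
go(451.5,-409.6,35.5,-80)
for n in("top","scene"): cv2.imwrite(f"pics/{n}7.png",capture(n))
a=cv2.resize(cv2.imread("pics/scene7.png")[140:260,220:360],None,fx=3,fy=3,interpolation=cv2.INTER_CUBIC)
b=cv2.resize(cv2.imread("pics/top7.png")[150:270,260:380],None,fx=3,fy=3,interpolation=cv2.INTER_CUBIC)
cv2.imwrite("pics/m7.png",np.hstack([a,b]))
E
```

```text
clock: 18.85
ee_pos: [0.4514, -0.4089, 0.0493]
ee_rot: [-2.408, 2.018, 0.001]
ft_force: [-0.8, -0.7, 0.0]
finger_gap: 0.0378
t 18.9 pos [ 451.4 -408.9   49.3] gap 37.8 F [-0.8 -0.7  0. ] j6 0.46 | offset [0.7, -0.0, 13.8] twist [0.0, 0.0, 0.001]
```

View pics/m7.png

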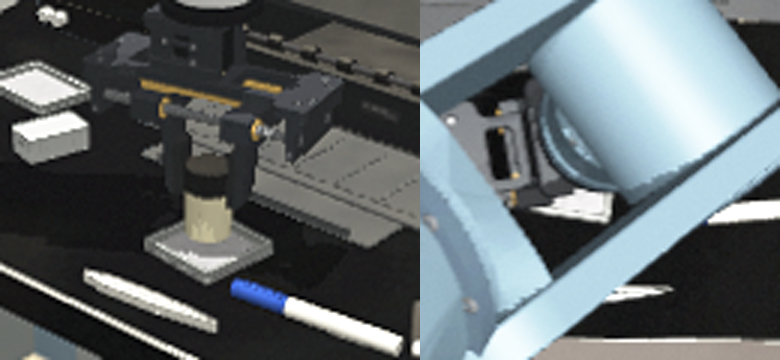

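The case hangs upright over the middle of the square tray. Lowering it.

```bash
python3 -m jog '[{"offset":[0,0,4],"twist":[0,0,0]},{"offset":[0,0,8],"twist":[0,0,0]},{"offset":[0,0,11],"twist":[0,0,0]},{"offset":[0,0,12],"twist":[0,0,0]},{"offset":[0,0,12.5],"twist":[0,0,0]},{"offset":[0,0,12.5],"twist":[0,0,0]},{"offset":[0,0,12.5],"twist":[0,0,0]}]'
python3 -m jog '[{"offset":[0,0,0.7],"twist":[0,0,0]},{"offset":[0,0,0.7],"twist":[0,0,0]},{"offset":[0,0,0.7],"twist":[0,0,0]}]'
```

```text
clock: 19.65
ee_pos: [0.4513, -0.4096, 0.0371]
ee_rot: [2.407, -2.019, 0.0]
ft_force: [0.1, 0.4, -0.7]
finger_gap: 0.0385
clock: 19.95
ee_pos: [0.4512, -0.4096, 0.0364]
ee_rot: [2.407, -2.019, 0.0]
ft_force: [-0.0, 0.5, -1.0]
finger_gap: 0.0383
```

```bash
python3 -m jog '[{"offset":[0,0,0.5],"twist":[0,0,0]},{"offset":[0,0,0.5],"twist":[0,0,0]},{"offset":[0,0,0.5],"twist":[0,0,0]}]'
python3 -m jog '[{"offset":[0,0,0.4],"twist":[0,0,0]},{"offset":[0,0,0.4],"twist":[0,0,0]},{"offset":[0,0,0.4],"twist":[0,0,0]}]'
```

```text
clock: 20.25
ee_pos: [0.4513, -0.4096, 0.036]
ee_rot: [2.407, -2.019, 0.0]
ft_force: [0.2, 0.2, 1.0]
finger_gap: 0.0381
clock: 20.55
ee_pos: [0.4513, -0.4096, 0.0359]
ee_rot: [2.407, -2.019, 0.0]
ft_force: [-2.7, 1.6, 6.0]
finger_gap: 0.0381
```

Contact (6 N). Releasing the case and heading for the block. It has half-turn symmetry, so I'll pick with jaws at −106.6° and place with jaws at −8.8°.

```bash
python3 -m jog '[{"offset":[0,0,-0.6],"twist":[0,0,0]},{"offset":[0,0,-0.6],"twist":[0,0,0]},{"offset":[0,0,-0.6],"twist":[0,0,0]},{"offset":[0,0,-0.6],"twist":[0,0,0]},{"offset":[0,0,-0.6],"twist":[0,0,0]},{"offset":[0,0,-15],"twist":[0,0,0]},{"offset":[0,0,-40],"twist":[0,0,0]},{"offset":[0,0,-65],"twist":[0,0,0]},{"offset":[0,0,-75],"twist":[0,0,0]},{"offset":[0,0,-75],"twist":[0,0,0]}]' -0.35
python3 - <<'E'
from h import *
go(502.2,-187.3,100,-106.6)
E
```

```text
clock: 21.55
ee_pos: [0.4522, -0.4108, 0.113]
ee_rot: [2.406, -2.018, 0.007]
ft_force: [-0.1, -0.4, 0.5]
finger_gap: 0.0594
t 21.6 pos [ 452.2 -410.8  113. ] gap 59.4 F [-0.1 -0.4  0.5] j6 0.46 | offset [-211.4, -88.1, 12.3] twist [-0.003, -0.003, 0.465]
```

```bash
python3 -m jog '[{"offset":[-45,-19,0],"twist":[0,0,0.1]},{"offset":[-90,-38,0],"twist":[0,0,0.2]},{"offset":[-135,-57,0],"twist":[0,0,0.3]},{"offset":[-180,-75,5],"twist":[0,0,0.4]},{"offset":[-211,-88,12],"twist":[0,0,0.465]},{"offset":[-211,-88,20],"twist":[0,0,0.465]},{"offset":[-211,-88,40],"twist":[0,0,0.465]},{"offset":[-211,-88,60],"twist":[0,0,0.465]},{"offset":[-211,-88,70],"twist":[0,0,0.465]},{"offset":[-211,-88,70],"twist":[0,0,0.465]},{"offset":[-211,-88,70],"twist":[0,0,0.465]}]' -0.2
python3 - <<'E'
from h import *
go(502.2,-187.3,10,-106.6)
for n in("top","scene"): cv2.imwrite(f"pics/{n}8.png",capture(n))
a=cv2.resize(cv2.imread("pics/scene8.png")[140:250,190:330],None,fx=3,fy=3,interpolation=cv2.INTER_CUBIC)
b=cv2.resize(cv2.imread("pics/top8.png")[130:240,200:330],None,fx=3,fy=3,interpolation=cv2.INTER_CUBIC)
cv2.imwrite("pics/m8.png",np.hstack([a,b]))
E
```

```text
clock: 22.65
ee_pos: [0.5011, -0.187, 0.0404]
ee_rot: [1.876, -2.52, -0.001]
ft_force: [-0.9, 0.1, 0.2]
finger_gap: 0.0529
t 22.6 pos [ 501.1 -187.    40.4] gap 52.9 F [-0.9  0.1  0.2] j6 1.28 | offset [-0.1, -1.2, 30.4] twist [0.0, 0.0, -0.001]
```

View pics/m8.png

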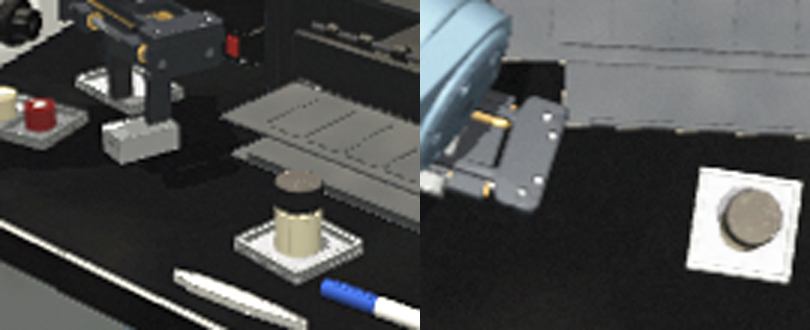

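The case stands upright in its tray, and the jaws straddle the block. Descending and gripping.

```bash
python3 -m jog '[{"offset":[0,-1,10],"twist":[0,0,0]},{"offset":[0,-1,20],"twist":[0,0,0]},{"offset":[0,-1,27],"twist":[0,0,0]},{"offset":[0,-1,30],"twist":[0,0,0]},{"offset":[0,-1,30],"twist":[0,0,0]},{"offset":[0,-1,30],"twist":[0,0,0]}]'
python3 -m jog '[{"offset":[0,0,0],"twist":[0,0,0]},{"offset":[0,0,0],"twist":[0,0,0]},{"offset":[0,0,0],"twist":[0,0,0]},{"offset":[0,0,0],"twist":[0,0,0]},{"offset":[0,0,0],"twist":[0,0,0]},{"offset":[0,0,0],"twist":[0,0,0]},{"offset":[0,0,0],"twist":[0,0,0]}]' 1 45
python3 -m jog '[{"offset":[0,0,-4],"twist":[0,0,0]},{"offset":[0,0,-15],"twist":[0,0,0]},{"offset":[0,0,-35],"twist":[0,0,0]},{"offset":[0,0,-50],"twist":[0,0,0]},{"offset":[0,0,-55],"twist":[0,0,0]},{"offset":[0,0,-55],"twist":[0,0,0]}]'
python3 - <<'E'
from h import *
go(584,-89,65,-8.8)
E
```

```text
clock: 23.35
ee_pos: [0.5022, -0.1868, 0.0104]
ee_rot: [1.877, -2.519, -0.0]
ft_force: [0.4, -0.3, -0.7]
finger_gap: 0.053
clock: 24.05
ee_pos: [0.5024, -0.1869, 0.0107]
ee_rot: [-1.877, 2.519, -0.001]
ft_force: [-0.5, 1.0, 4.0]
finger_gap: 0.0332
clock: 24.65
ee_pos: [0.5027, -0.1871, 0.0665]
ee_rot: [-1.876, 2.519, -0.003]
ft_force: [0.5, 0.2, -4.2]
finger_gap: 0.0336
t 24.6 pos [ 502.7 -187.1   66.5] gap 33.6 F [ 0.5  0.2 -4.2] j6 1.28 | offset [-117.3, -49.8, 1.5] twist [-0.001, -0.002, -1.707]
```

I'll rotate where it is first, to keep the long gripper body away from the microscope, and then translate.

```bash
python3 -m jog '[{"offset":[0,0,0],"twist":[0,0,-0.05]},{"offset":[0,0,0],"twist":[0,0,-0.15]},{"offset":[0,0,0],"twist":[0,0,-0.27]},{"offset":[0,0,0],"twist":[0,0,-0.4]},{"offset":[0,0,0],"twist":[0,0,-0.53]},{"offset":[0,0,0],"twist":[0,0,-0.66]},{"offset":[0,0,0],"twist":[0,0,-0.79]},{"offset":[0,0,0],"twist":[0,0,-0.92]},{"offset":[0,0,0],"twist":[0,0,-1.05]},{"offset":[0,0,0],"twist":[0,0,-1.18]},{"offset":[0,0,0],"twist":[0,0,-1.31]},{"offset":[0,0,0],"twist":[0,0,-1.44]},{"offset":[0,0,0],"twist":[0,0,-1.56]},{"offset":[0,0,0],"twist":[0,0,-1.65]},{"offset":[0,0,0],"twist":[0,0,-1.7]},{"offset":[0,0,0],"twist":[0,0,-1.707]},{"offset":[0,0,0],"twist":[0,0,-1.707]}]'
python3 - <<'E'
from h import *
go(584,-89,65,-8.8)
E
```

```text
clock: 26.35
ee_pos: [0.5017, -0.1865, 0.0648]
ee_rot: [-3.132, 0.243, 0.002]
ft_force: [0.8, -0.8, -3.3]
finger_gap: 0.0336
t 26.4 pos [ 501.7 -186.5   64.8] gap 33.6 F [ 0.8 -0.8 -3.3] j6 -0.42 | offset [66.3, -109.0, -0.3] twist [-0.0, 0.001, -0.002]
```

```bash
python3 -m jog '[{"offset":[4,-6,0],"twist":[0,0,0]},{"offset":[11,-18,0],"twist":[0,0,0]},{"offset":[21,-34,0],"twist":[0,0,0]},{"offset":[32,-53,0],"twist":[0,0,0]},{"offset":[43,-71,0],"twist":[0,0,0]},{"offset":[53,-87,0],"twist":[0,0,0]},{"offset":[60,-99,0],"twist":[0,0,0]},{"offset":[65,-107,0],"twist":[0,0,0]},{"offset":[66,-109,0],"twist":[0,0,0]},{"offset":[66,-109,8],"twist":[0,0,0]},{"offset":[66,-109,20],"twist":[0,0,0]},{"offset":[66,-109,33],"twist":[0,0,0]},{"offset":[66,-109,38],"twist":[0,0,0]},{"offset":[66,-109,38],"twist":[0,0,0]},{"offset":[66,-109,38],"twist":[0,0,0]}]'
python3 - <<'E'
from h import *
go(584.5,-89,14.5,-8.8)
for n in("top","scene"): cv2.imwrite(f"pics/{n}9.png",capture(n))
a=cv2.resize(cv2.imread("pics/scene9.png")[110:220,170:300],None,fx=3,fy=3,interpolation=cv2.INTER_CUBIC)
b=cv2.resize(cv2.imread("pics/top9.png")[80:190,100:230],None,fx=3,fy=3,interpolation=cv2.INTER_CUBIC)
cv2.imwrite("pics/m9.png",np.hstack([a,b]))
E
```

```text
clock: 27.85
ee_pos: [0.584, -0.0894, 0.0272]
ee_rot: [-3.132, 0.242, 0.001]
ft_force: [0.2, -0.1, -4.0]
finger_gap: 0.0331
t 27.9 pos [584.  -89.4  27.2] gap 33.1 F [ 0.2 -0.1 -4. ] j6 -0.20 | offset [0.5, -0.5, 12.7] twist [-0.0, 0.0, -0.001]
```

View pics/m9.png

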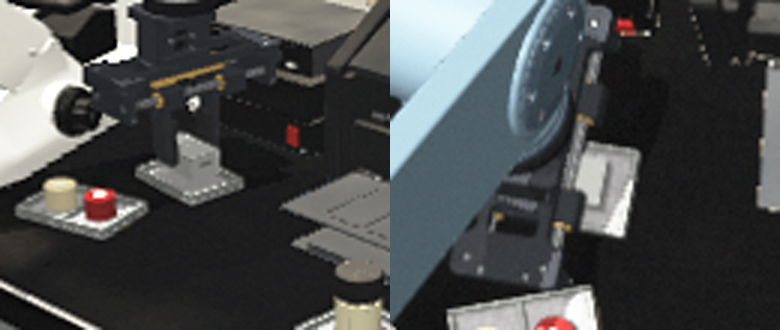

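The block is centred over the oblong tray and aligned with it. Lowering it.

```bash
python3 -m jog '[{"offset":[0,0,4],"twist":[0,0,0]},{"offset":[0,0,8],"twist":[0,0,0]},{"offset":[0,0,10.5],"twist":[0,0,0]},{"offset":[0,0,11.5],"twist":[0,0,0]},{"offset":[0,0,11.5],"twist":[0,0,0]},{"offset":[0,0,11.5],"twist":[0,0,0]}]'
python3 -m jog '[{"offset":[0,0,0.7],"twist":[0,0,0]},{"offset":[0,0,0.7],"twist":[0,0,0]},{"offset":[0,0,0.7],"twist":[0,0,0]}]'
```

```text
clock: 28.55
ee_pos: [0.5841, -0.0892, 0.0159]
ee_rot: [3.132, -0.242, 0.0]
ft_force: [0.6, 0.2, -4.1]
finger_gap: 0.0336
clock: 28.85
ee_pos: [0.5841, -0.0892, 0.0153]
ee_rot: [-3.132, 0.242, -0.0]
ft_force: [0.5, -0.5, -3.4]
finger_gap: 0.0338
```

```bash
python3 -m jog '[{"offset":[0,0,0.5],"twist":[0,0,0]},{"offset":[0,0,0.5],"twist":[0,0,0]},{"offset":[0,0,0.5],"twist":[0,0,0]}]'
python3 -m jog '[{"offset":[0,0,0.4],"twist":[0,0,0]},{"offset":[0,0,0.4],"twist":[0,0,0]},{"offset":[0,0,0.4],"twist":[0,0,0]}]'
```

```text
clock: 29.15
ee_pos: [0.5842, -0.0892, 0.0148]
ee_rot: [3.132, -0.242, 0.0]
ft_force: [-0.8, -0.3, -4.3]
finger_gap: 0.0335
clock: 29.45
ee_pos: [0.5841, -0.0892, 0.0147]
ee_rot: [3.132, -0.242, 0.0]
ft_force: [-2.8, 1.8, 2.6]
finger_gap: 0.0334
```

Contact: the load has come off the wrist. Releasing, rising and backing away to look.

```bash
python3 -m jog '[{"offset":[0,0,-0.4],"twist":[0,0,0]},{"offset":[0,0,-0.4],"twist":[0,0,0]},{"offset":[0,0,-0.4],"twist":[0,0,0]},{"offset":[0,0,-0.4],"twist":[0,0,0]},{"offset":[0,0,-0.4],"twist":[0,0,0]},{"offset":[0,0,-15],"twist":[0,0,0]},{"offset":[0,0,-40],"twist":[0,0,0]},{"offset":[0,0,-80],"twist":[0,0,0]},{"offset":[0,0,-120],"twist":[0,0,0]},{"offset":[0,0,-160],"twist":[0,0,0]},{"offset":[-90,150,-180],"twist":[0,0,0]},{"offset":[-90,150,-180],"twist":[0,0,0]},{"offset":[-180,300,-180],"twist":[0,0,0]},{"offset":[-180,300,-180],"twist":[0,0,0]},{"offset":[-180,400,-180],"twist":[0,0,0]},{"offset":[-180,400,-180],"twist":[0,0,0]},{"offset":[-180,400,-180],"twist":[0,0,0]},{"offset":[-180,400,-180],"twist":[0,0,0]},{"offset":[-180,400,-180],"twist":[0,0,0]},{"offset":[-180,400,-180],"twist":[0,0,0]}]' -0.2
python3 - <<'E'
from h import *
for n in("top","scene"): cv2.imwrite(f"pics/{n}10.png",capture(n))
a=cv2.resize(cv2.imread("pics/scene10.png")[130:270,165:365],None,fx=3,fy=3,interpolation=cv2.INTER_CUBIC)
cv2.imwrite("pics/m10a.png",a)
b=cv2.resize(cv2.imread("pics/top10.png")[110:265,110:420],None,fx=2.5,fy=2.5,interpolation=cv2.INTER_CUBIC)
cv2.imwrite("pics/m10b.png",b)
go(0,0,0,0)
E
```

```text
clock: 31.45
ee_pos: [0.3422, -0.4615, 0.1959]
ee_rot: [3.128, -0.25, 0.001]
ft_force: [-0.1, 0.0, -1.1]
finger_gap: 0.0532
t 31.6 pos [ 344.3 -457.3  194.9] gap 52.8 F [-0.1  0.4 -0.2] j6 -0.98 | offset [-411.3, -398.1, 194.8] twist [-0.0, -0.0, -0.156]
```

View pics/m10a.png

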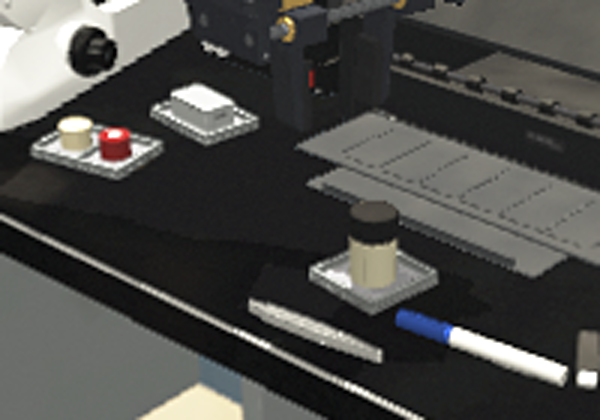

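View pics/m10b.png

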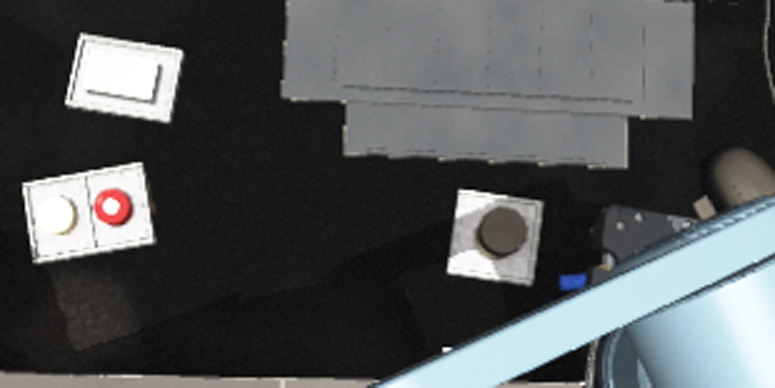

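Both views show the mounts flat in separate bays, the block flat along the oblong tray, the case upright in the square tray, and the marker and tweezers untouched. The gripper hangs 19 cm up, clear of everything.

```bash
python3 -m jog '[{"offset":[0,0,0],"twist":[0,0,0]},{"offset":[0,0,0],"twist":[0,0,0]},{"offset":[0,0,0],"twist":[0,0,0]}]'; python3 -c "from bench import *;print(job_done())"
```

```text
clock: 31.85
ee_pos: [0.3457, -0.4557, 0.1945]
ee_rot: [-3.132, 0.239, -0.0]
ft_force: [-0.4, 0.4, -0.0]
finger_gap: 0.0529
the job is handed in; nothing more can be done
None
```

All four things are in their trays, and I handed the job in at about 32 s of the 96 s allowed. I placed the two mounts first, then the case, then the block.

- **Setting down:** I lowered each one slowly until the wrist force showed it touching the floor, about 4 mm above its pick-up height. The contact readings were about 3 to 7 N. I then opened the jaws and lifted straight up.
- **Last pictures:** Both cameras show the cream and red mounts flat in separate bays and the case upright in the square tray. The steel block lies flat with its long side along the oblong tray. The scene view shows the marker and tweezers where they were; I checked those by eye only. In the top view the arm hides the tweezers and most of the marker.
- **Robot at hand-in:** It was touching nothing, with the gripper about 19 cm above the worktop.
- **Disagreements:** The two cameras differed by about 3 mm on where the case stood before I picked it up, so I aimed between them. No check failed.

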